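# Find the full cartridge on the balance and dock it

### The arm

A 6-joint arm with a two-finger parallel gripper is mounted at the origin on a cart in front of the work surface, level with it; the furniture and walls round the work are solid. World frame = base frame: x ahead of the robot, y to its left, z up, the work surface at z = 0. Lengths are in m, angles in degrees, forces in N, time in s.
With the tool pointing down it reaches from about 0.3 to 0.75 m from the base axis. Payload 8.5 kg.
Tool frame: the origin (TCP) lies between the finger pads; the fingertips stand 25 mm ahead of it and the grasp point (between the pads) lies 6 mm ahead of it; x points along the fingers, y is the direction in which the jaws open and shut, and the axes are right-handed (so a half turn about x gives the same grasp; the last joint's range is limited). The gripper opens to 85 mm and grips with 20 to 120 N. Pads are 22 mm wide; open, the fingers measure 114 mm over their backs; the gripper's body (76 mm by 85 mm) begins 54 mm behind the grasp point. The pads swing forward as they close: fully open they stand 13 mm farther back than shut.
Start: joints at [61.977, 21.807, 74.336, -0, 83.858, -12.336], TCP at [0.149, 0.529, 0.256] pointing down, gripper open.
Joint ranges: [-178.18, 178.18], [-50.72, 133.34], [12.68, 142.11], [-81.47, 261.47], [9.98, 163.14], [-165.26, 165.26]. Speed limits (degrees/s): [136.94, 136.94, 180, 180, 180, 180].

### API

Orientations are given as a 3x3 rotation matrix whose columns are the frame's x, y, z axes.
In Python, from rig import sensors, get_image, workorder gives the robot as it stands.
- The arm moves only by the tool arm_command, never from a script. Its argument "plan" is a list that holds one entry, the list of rows, each a list of 6 numbers: the shift along the tool's x, y, z in units of 25 mm (1.0 is 25 mm), then the turn, a rotation vector about the tool's x, y, z in units of 6 degrees (1.0 is 6 degrees). In form: [[[dx, dy, dz, ax, ay, az], ...]]. A call has 1 to 10 rows; each row is the pose to reach, as a shift and turn from the pose commanded when the call began, along the tool's axes at that moment; what a row does not reach only later rows make up. A row lasts 1/10 s, in which the tool goes at most 50 mm and 8.59 degrees, less where a joint would pass 70% of its speed; a pose out of reach is approached as far as the arm can. A call with a gripper value outside its range is refused whole. "jaw" is the closure, from 0 (fully open) to 1 (shut), set as the call begins (left out, the last holds). The fingers move at their own pace and stop on an object; "newtons" is the grip in N (left out, the last holds). Time passes only in rows, so rows that repeat a pose let the fingers close. It gives the time, the measured TCP pose, the force and the opening at its end, in the units of the state.
- sensors.observe(): the state, without advancing time (a new reading comes with each control period).
- get_image(name): name is "scene" or "top" or "wrist"; returns a dict with "img" (400x640x3 uint8, red, green, blue), "fx", "fy", "cx", "cy" (pixels), "dist" ([k1, k2, p1, p2, k3] as OpenCV has them; the pictures are not rectified), "T" (4x4, takes a point from camera to world coordinates). Camera axes: x right, y up, looking along -z (the intrinsics and any distortion apply to the point x, -y, -z); pixel columns grow to the right and rows downward; lengths in m; the calibration is good to about 2 mm. A picture is of the moment at which its call begins. There is no depth.
- workorder.close_job(): hands the job in, once; it reports no verdict.
The state is a dict: "time_s": time; "q": joint angles; "qvel": joint speeds; "joint_efforts": joint torques, N m; "position": TCP position; "tool_rot": TCP orientation; "ft_force": force on the tool from outside, world axes, zero at the start; "wrist_torque": the same for the moment, N m; "grip_width": finger opening in m.
Only numpy, scipy, OpenCV 4.12 (cv2) and the standard library are available. Lean on these libraries where they do the work, as an engineer would, in place of code of your own. Each camera call takes 0.05 s, during which the arm holds its last target. There are 200 camera calls.

### The job

Set the two look-alike cartridges upright on the pivot balance, one in each pan, let go and let it tip, then keep the one whose side drops: it is the full one. Put it in the well of the blue dock and press it straight down on the sprung seat with about 15 N (never more than 22 N) for half a second, then let go; leave the other cartridge standing in its pan. Handle the balance gently, keep the cartridges upright and leave the other things on the desk where they are.

Things in the scene. Friction and masses are not known exactly. Their poses are not given: they have to be found in the camera images.
- cartridge_1: sealed round cartridge, upright; white body with a green band, diameter 36 mm, from the underside up to 48 mm; above it a ribbed grey grip cap, diameter 28 mm, from 48 to 80 mm (total height 80 mm). Origin: centre of the underside, z up along its axis. Looks the same as the other one; which is full and which is spent changes from run to run. Full about 180 g (166 to 194 g), spent about 100 g (94 to 106 g).
- cartridge_2: sealed round cartridge, upright; white body with a green band, diameter 36 mm, from the underside up to 48 mm; above it a ribbed grey grip cap, diameter 28 mm, from 48 to 80 mm (total height 80 mm). Origin: centre of the underside, z up along its axis. Looks the same as the other one; which is full and which is spent changes from run to run. Full about 180 g (166 to 194 g), spent about 100 g (94 to 106 g).
- balance: fixed foot of the pivot balance, 100 x 110 mm, on the desk, turned by up to 0.25 rad. Origin: centre of its underside; the beam lies along its y axis, the pivot is 50 mm above the desk. The balance can break: no more than 20 N on it.
- beam (a joint): tilt of the balance beam, rad: 0 level, positive when the left (+y) pan is down, stops at -0.1 and +0.1. It turns freely and comes level when empty; any of the weights here alone drives it to a stop.
- pan_left (a point): centre of the floor of the left (+y) pan, 110 mm from the pivot, moving with the beam; level it stands 59 mm above the desk, and drops or rises 11 mm to a stop. Steel dish with a flat floor 50 mm wide inside a rim 4 mm high, 58 mm over the rim. z points up from the floor.
- pan_right (a point): the same for the right (-y) pan.
- dock: fixed blue block, 84 x 84 mm and 50 mm high, on a thin dark foot. Origin: centre of its underside, z up. Takes no more than 25 N on its top or walls.
- well (a point): centre of the mouth of the dock's round well, in its top face, 50 mm above the desk. The well is 39 mm wide with a 3 mm chamfer. In it is a sprung seat whose unpressed top stands anywhere from 18 to 34 mm below the mouth, set differently each run and not measured: find it by feel.
- seat (a joint): how far the sprung seat in the well is pressed down, m: 0 unpressed, wherever it stands; about 5 N per mm, hard stop at 0.010. Pressed right when it goes down 2 to 4.8 mm (10 to 24 N); more damages it.
- spare_plate: bystander: white well plate, 85 x 128 x 14 mm, loose on the desk behind the balance. Origin: centre of its underside.
- marker_black: bystander: marker pen, 135 x 17 mm, loose on the desk behind the cartridges. Origin: centre of its underside.
There are look-alikes about, which are no part of the job. Leave any orange look-alike of the cartridge_2 alone.

How it is judged:
By the outcome, as a careful person would: the job done as asked, in the order asked, and still so for the second after the job is handed in, with the robot touching nothing.
It also fails if it takes over 69 s, if anything falls off the work surface, if the arm or the gripper's body presses on something with over 40 N, if the wrist force passes 120 N, or if a joint passes its speed limit or range.

## Working session

There is one attempt and no reset: what is moved stays moved. The work goes in short steps, Python scripts to look and compute and a tool call to move; the robot and the scene stay as the last step left them, time stands still between calls to the robot, and variables do not carry over. Pictures are saved under pics/ and viewed, about 8 in all and at most 12, crops included, and the job is handed in when it is done.

Besides the shell and the picture viewer there is one more tool, called after "Call:" as name([rows], argument=value, ...), one row to a line, values as JSON. arm_command: Moves the arm, as the interface text tells. Its arguments: {"type":"object","properties":{"plan":{"type":"array","items":{"type":"array","items":{"type":"array","items":{"type":"number"}}}},"jaw":{"type":"number"},"newtons":{"type":"number"}},"required":["plan"]}

```bash
mkdir -p pics
cat > h.py <<'E'
import numpy as np, cv2
from rig import sensors, get_image, workorder
def snap(name,fn):
    d=get_image(name); cv2.imwrite('pics/'+fn+'.png',d['img'][:,:,::-1]); d={k:np.array(v) for k,v in d.items()}
    np.savez('pics/'+fn+'.npz',**d); return d
def load(fn): return np.load('pics/'+fn+'.npz')
def ray(d,u,v):
    K=np.array([[d['fx'],0,d['cx']],[0,d['fy'],d['cy']],[0,0,1]],float)
    p=cv2.undistortPoints(np.array([[[u,v]]],float),K,np.array(d['dist'],float))[0,0]
    T=d['T']; r=T[:3,:3]@np.array([p[0],-p[1],-1]); return T[:3,3],r/np.linalg.norm(r)
def onz(d,u,v,z):
    o,r=ray(d,u,v); return o+r*(z-o[2])/r[2]
def tri(*obs):
    A=np.zeros((3,3));b=np.zeros(3)
    for d,u,v in obs:
        o,r=ray(d,u,v);P=np.eye(3)-np.outer(r,r);A+=P;b+=P@o
    x=np.linalg.solve(A,b)
    return x,[np.linalg.norm((np.eye(3)-np.outer(ray(*q)[1],ray(*q)[1]))@(x-ray(*q)[0])) for q in obs]
def proj(d,X):
    T=d['T'];c=T[:3,:3].T@(np.array(X)-T[:3,3]);K=np.array([[d['fx'],0,d['cx']],[0,d['fy'],d['cy']],[0,0,1]],float)
    return cv2.projectPoints(np.array([[c[0],-c[1],-c[2]]]),np.zeros(3),np.zeros(3),K,np.array(d['dist'],float))[0].ravel()
def rel(P,yaw_y=None):
    "tool-axis shift in units of 25mm to bring TCP to world P"
    s=sensors.observe(); R=np.array(s['tool_rot']); return R.T@(np.array(P)-np.array(s['position']))/.025
E
python3 - <<'E'
from h import *
np.set_printoptions(precision=4,suppress=True)
a=snap('scene','s0');b=snap('top','t0');c=snap('wrist','w0')
s=sensors.observe();print(s)
for d in(a,b,c):print(d['T'],d['fx'],d['dist'])
cv2.imwrite('pics/v0.png',np.vstack([cv2.resize(d['img'],(480,300)) for d in(a,b)])[:,:,::-1])
E
```

```text
{'time_s': 0.15, 'q': array([ 61.9762,  21.8314,  74.3723,   0.0007,  83.859 , -12.3364]), 'qvel': array([ 0.0195, -0.1752, -0.1071,  0.0502, -0.0175, -0.0317]), 'joint_efforts': array([  0.0024, -44.8626, -23.1346,  -0.0001,   0.0038,   0.    ]), 'position': array([0.1486, 0.5293, 0.2559]), 'tool_rot': array([[-0.0005,  0.2704,  0.9628],
       [-0.001 ,  0.9628, -0.2704],
       [-1.    , -0.0011, -0.0002]]), 'ft_force': array([ 0.2206, -1.0118,  0.1258]), 'wrist_torque': array([0.0027, 0.006 , 0.0589]), 'grip_width': 0.08537684899435104}
[[-0.898   0.24   -0.3688  0.0774]
 [-0.44   -0.48    0.759   0.8756]
 [ 0.0051  0.8438  0.5366  0.7001]
 [ 0.      0.      0.      1.    ]] 379.82075260117296 [-0.0718  0.      0.      0.      0.    ]
[[-0.024   0.9984 -0.0517  0.4285]
 [-0.9995 -0.023   0.0198  0.0248]
 [ 0.0185  0.0521  0.9985  1.308 ]
 [ 0.      0.      0.      1.    ]] 420.5352597977754 [-0.0906  0.      0.      0.      0.    ]
[[ 0.2711 -0.9196 -0.2842  0.0759]
 [ 0.9626  0.2584  0.082   0.5489]
 [-0.002  -0.2958  0.9552  0.373 ]
 [ 0.      0.      0.      1.    ]] 335.44226324856646 [0.0028 0.     0.     0.     0.    ]
```

View pics/s0.png

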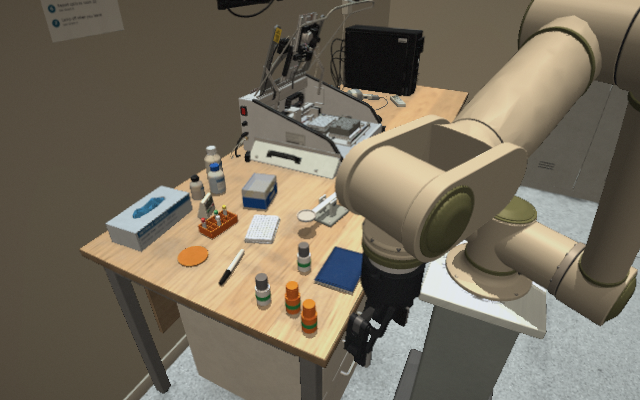

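View pics/t0.png

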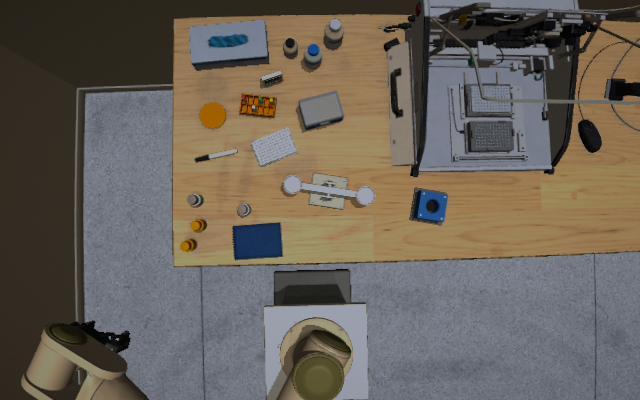

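White cartridges: scene (263,290) and (304,258), top (195,200) and (244,210). The orange look-alikes are at scene (292,298) and (309,317), top (198,226) and (188,245), and I'll leave them alone. Balance pans: top (291,185) and (365,196). Dock well: (432,206). Next is an enlarged crop.

Run:
```python
from h import *
a=load('s0');b=load('t0')
def crop(d,x,y,w,h,s):return cv2.resize(d['img'][y:y+h,x:x+w],None,fx=s,fy=s,interpolation=cv2.INTER_CUBIC)
A=crop(b,180,170,280,90,2.85)
B=crop(a,240,170,133,130,2.5); B=crop(a,245,180,120,130,2.5)
B=crop(a,240,185,120,125,2.6)
C=np.zeros((A.shape[0]+B.shape[0],A.shape[1],3),np.uint8);C[:A.shape[0]]=A;C[A.shape[0]:,:B.shape[1]]=B
print(A.shape,B.shape)
cv2.imwrite('pics/c0.png',C[:,:,::-1])
```

```text
(256, 798, 3) (325, 312, 3)
```

View pics/c0.png

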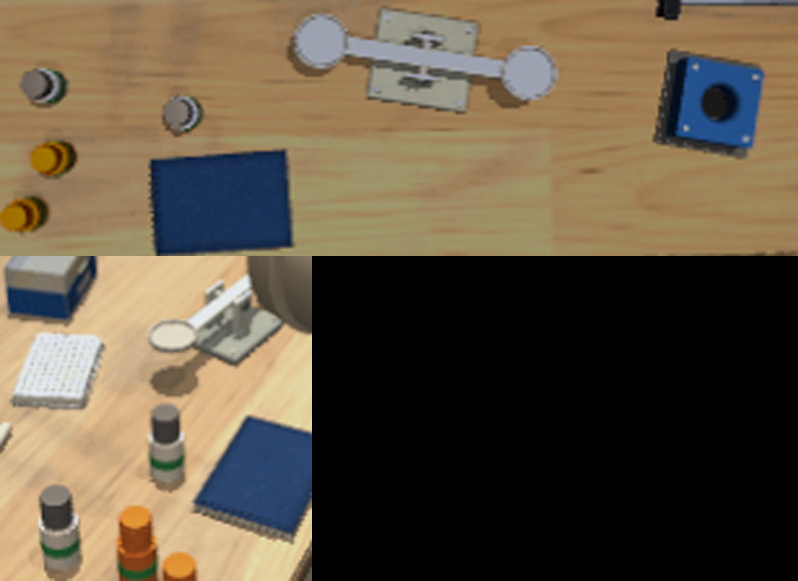

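Both chosen cartridges have a white body, green band and grey cap. The cap tops are at c0 (36,84)/(179,113) from above and (57,493)/(166,411) in the scene crop. Pans are at (320,41)/(527,72), the well at (719,102), and the orange ones at (52,158) and (20,214).

Run:
```python
from h import *
np.set_printoptions(precision=4,suppress=True)
a=load('s0');b=load('t0')
T=lambda x,y:(b,180+(x+.5)/2.85-.5,170+(y+.5)/2.85-.5)
S=lambda x,y:(a,240+(x+.5)/2.6-.5,185+(y-256+.5)/2.6-.5)
print('far',tri(T(36,84),S(57,493)));print('near',tri(T(179,113),S(166,411)));print('panL',tri(T(320,41),S(172,335)))
for z in(.08,):print(onz(*T(36,84),z),onz(*T(179,113),z))
for z in(.063,):print(onz(*T(320,41),z),onz(*T(527,72),z))
print('well',onz(*T(719,102),.05)); print([onz(*T(*p),.05)[:2] for p in[(695,68),(758,77),(746,138),(685,127)]])
print('orange',onz(*T(49,158),.08),onz(*T(18,215),.08),'foot',[onz(*T(*p),.01)[:2] for p in[(382,8),(479,22),(466,111),(368,98)]])
```

```text
far (array([0.4815, 0.355 , 0.0802]), [np.float64(0.0006501102583999604), np.float64(0.000650110258399879)])
near (array([0.4492, 0.2084, 0.0792]), [np.float64(0.0013904262776459422), np.float64(0.001390426277645874)])
panL (array([0.5208, 0.0628, 0.0582]), [np.float64(0.0008957965381341643), np.float64(0.0008957965381343194)])
[0.4809 0.3547 0.08  ] [0.4479 0.2077 0.08  ]
[0.5197 0.0623 0.063 ] [ 0.4824 -0.1528  0.063 ]
well [ 0.4462 -0.3592  0.05  ]
[array([ 0.483 , -0.3346]), array([ 0.4718, -0.4027]), array([ 0.4072, -0.3871]), array([ 0.4207, -0.3215])]
orange [0.4048 0.3421 0.08  ] [0.3471 0.375  0.08  ] foot [array([ 0.558 , -0.0043]), array([ 0.5404, -0.1096]), array([ 0.4439, -0.0927]), array([0.4605, 0.0132])]
```

Call:
arm_command([
  [[0.2,-0.9,1.5,-0.1,0,0],[0.4,-1.8,3.0,-0.2,0,0],[0.7,-2.7,4.5,-0.3,0,0],[0.9,-3.6,6.0,-0.4,0,0],[1.1,-4.6,7.5,-0.5,0,0],[1.4,-5.5,9.0,-0.6,0,0],[1.6,-6.4,10.5,-0.7,0,0],[1.8,-7.3,12.0,-0.8,0,0],[2.0,-8.2,13.5,-0.9,0,0],[2.2,-9.1,15.0,-0.97,0,0]],
], jaw=0)

```text
time_s: 1.15
position: [0.4492, 0.2075, 0.201]
tool_rot: [[-0.0, 0.171, 0.985], [0.0, 0.985, -0.171], [-1.0, 0.0, -0.0]]
ft_force: [1.5, 0.7, -0.6]
grip_width: 0.0855
```

Run:
```python
from h import *
np.set_printoptions(precision=4,suppress=True)
c=snap('wrist','w1');print(sensors.observe()['position'],rel([.449,.208,.079]))
```

```text
[0.4532 0.2037 0.2002] [ 4.8471  0.1499 -0.2012]
```

View pics/w1.png

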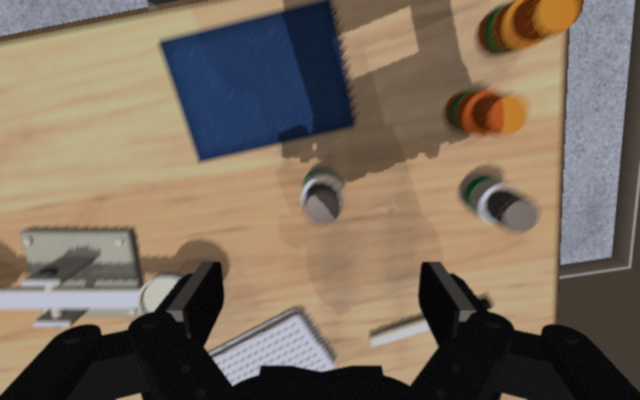

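Wrist view: near cap top at about (321,205), far cap top (518,212), oranges at (505,113) and (556,12). It is slightly motion-blurred, so I'll check it against the first measurements.

Run:
```python
from h import *
np.set_printoptions(precision=4,suppress=True)
c=snap('wrist','w2');c=snap('wrist','w2');s=sensors.observe();print(s['position'],s['qvel'],s['ft_force'])
for P in([.449,.208,.08],[.481,.355,.08],[.5205,.0625,.063]):print(proj(c,P),proj(load('w1'),P))
cv2.imwrite('pics/v2.png',cv2.resize(c['img'][120:320,130:550],None,fx=1.9,fy=1.9,interpolation=2)[:,:,::-1])
```

```text
[0.4494 0.2074 0.2007] [ 3.5664 -1.3171  1.2704  0.5566  0.471   1.2856] [-0.1359  0.1997 -0.3735]
[325.0065 201.3401] [322.9866 203.8168]
[526.9223 208.5067] [523.5546 211.8357]
[175.0552 300.615 ] [173.251  301.7244]
```

View pics/v2.png

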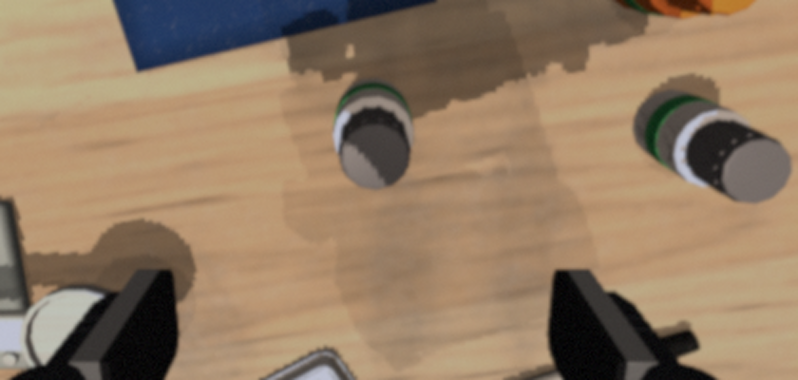

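Near cap top centre is at v2 (376,155), far at (757,170).

Run:
```python
from h import *
np.set_printoptions(precision=4,suppress=True)
c=load('w2');a=load('s0');b=load('t0')
W=lambda x,y:(c,130+(x+.5)/1.9-.5,120+(y+.5)/1.9-.5)
T=lambda x,y:(b,180+(x+.5)/2.85-.5,170+(y+.5)/2.85-.5)
S=lambda x,y:(a,240+(x+.5)/2.6-.5,185+(y-256+.5)/2.6-.5)
print(onz(*W(376,155),.08),onz(*W(757,170),.08))
print(tri(W(376,155),T(179,113),S(166,411)));print(tri(W(757,170),T(36,84),S(57,493)))
print(rel([.449,.208,.079]))
```

```text
[0.4493 0.2099 0.08  ] [0.4817 0.3559 0.08  ]
(array([0.4492, 0.209 , 0.0796]), [np.float64(0.0009303077212947828), np.float64(0.0018200024237099704), np.float64(0.0010738378424488201)])
(array([0.4814, 0.3552, 0.0806]), [np.float64(0.00032270477975462805), np.float64(0.0008009962834903862), np.float64(0.0005723395195768545)])
[ 4.8665  0.0235 -0.0134]
```

Call:
arm_command([
  [[1.2,0.07,0,0,0,0],[2.5,0.07,0,0,0,0],[3.7,0.07,0,0,0,0],[4.6,0.07,0,0,0,0],[4.88,0.07,0,0,0,0],[4.88,0.07,0,0,0,0]],
])

```text
time_s: 1.9
position: [0.4479, 0.2113, 0.0791]
tool_rot: [[-0.001, 0.171, 0.985], [-0.0, 0.985, -0.171], [-1.0, -0.0, -0.001]]
ft_force: [0.2, -0.9, 0.4]
grip_width: 0.0851
```

Call:
arm_command([
  [[0,0,0,0,0,0],[0,0,0,0,0,0],[0,0,0,0,0,0],[0,0,0,0,0,0],[0,0,0,0,0,0],[0,0,0,0,0,0]],
], jaw=1, newtons=50)

```text
time_s: 2.5
position: [0.4488, 0.2108, 0.08]
tool_rot: [[0.001, 0.171, 0.985], [0.0, 0.985, -0.171], [-1.0, 0.0, 0.001]]
ft_force: [-0.9, -1.7, 4.6]
grip_width: 0.0264
```

Call:
arm_command([
  [[-0.8,0,0,0,0,0],[-2.0,0,0,0,0,0],[-3.4,0,0,0,0,0],[-4.4,0,0,0,0,0],[-4.8,0,0,0,0,0],[-4.8,0,0,0,0,0]],
])

```text
time_s: 3.1
position: [0.4487, 0.2108, 0.1999]
tool_rot: [[0.002, 0.171, 0.985], [0.0, 0.985, -0.171], [-1.0, 0.001, 0.002]]
ft_force: [-0.3, -0.2, -1.8]
grip_width: 0.0264
```

Call:
arm_command([
  [[0,-0.7,0.2,0,0,0],[0,-2.2,0.6,0,0,0],[0,-4.1,1.1,0,0,0],[0,-6.0,1.6,0,0,0],[0,-7.9,2.1,0,0,0],[0,-9.8,2.6,0,0,0],[0,-11.7,3.2,0,0,0],[0,-13.2,3.6,0,0,0],[0,-14.0,3.8,0,0,0],[0,-14.0,3.8,0,0,0]],
])

```text
time_s: 4.1
position: [0.4817, -0.1526, 0.1972]
tool_rot: [[-0.003, 0.175, 0.985], [0.001, 0.985, -0.175], [-1.0, 0.001, -0.003]]
ft_force: [-0.2, 1.0, -2.1]
grip_width: 0.0266
```

Call:
arm_command([
  [[0,0,0,0,0,0],[0,0,0,0,0,0],[0,0,0,0,0,0],[0,0,0,0,0,0]],
])

```text
time_s: 4.5
position: [0.4821, -0.1495, 0.1993]
tool_rot: [[-0.0, 0.17, 0.985], [0.0, 0.985, -0.17], [-1.0, 0.0, -0.0]]
ft_force: [-0.3, 0.0, -1.7]
grip_width: 0.0265
```

Run:
```python
from h import *
np.set_printoptions(precision=4,suppress=True)
c=snap('wrist','w3');s=sensors.observe();print(s['position'],s['qvel'],s['ft_force'])
for P in([.4824,-.1528,.063],[.520,.0625,.063],[.4460,-.360,.05]):print(proj(c,P))
```

```text
[ 0.4822 -0.1497  0.1994] [-0.3399 -0.0613 -0.0979  0.0062  0.0722 -0.02  ] [ 0.287  -0.4116 -1.1595]
[318.2351 199.2849]
[595.7229 199.6438]
[ 63.3421 194.1614]
```

View pics/w3.png

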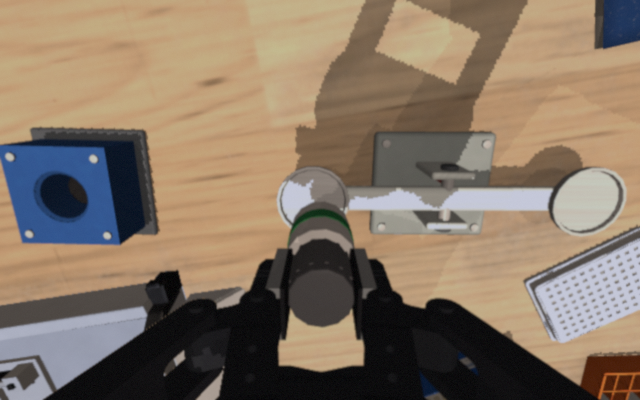

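Right pan rim centre at (312,201), left pan (588,202), well mouth (63,195), dock corner dots (9,157),(93,159),(110,239),(27,234). The cartridge hangs straight in the grip.

Run:
```python
from h import *
np.set_printoptions(precision=4,suppress=True)
c=load('w3');b=load('t0');a=load('s0')
T=lambda x,y:(b,180+(x+.5)/2.85-.5,170+(y+.5)/2.85-.5)
for p in[(312,201),(588,202)]:print(onz(c,*p,.063))
print(onz(c,63,195,.05),np.mean([onz(c,*p,.05) for p in[(9,157),(93,159),(110,239),(27,234)]],0))
print(tri((c,312,201),T(527,72)),tri((c,588,202),T(320,41)),tri((c,63,195),T(719,102)))
v=c['img'];cv2.imwrite('pics/v3.png',cv2.resize(v[140:240,260:640],None,fx=2.1,fy=2.1)[:,:,::-1])
```

```text
[ 0.483  -0.1579  0.063 ]
[0.521  0.0566 0.063 ]
[ 0.4466 -0.3606  0.05  ] [ 0.4492 -0.3641  0.05  ]
(array([ 0.4831, -0.1557,  0.0601]), [np.float64(0.002497214803691358), np.float64(0.002497214803691305)]) (array([0.5217, 0.0616, 0.0575]), [np.float64(0.0018407678628198966), np.float64(0.001840767862819881)]) (array([ 0.4462, -0.3584,  0.0526]), [np.float64(2.4552368178371845e-05), np.float64(2.4552368178543664e-05)])
```

View pics/v3.png

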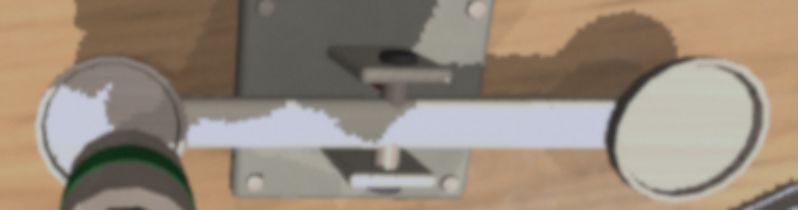

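Averaging the views (which agrees with the foot centre) gives the right pan at (0.483,-0.156) and the left at (0.521,0.060). Now I'll lower the first cartridge gently onto the right pan.

Call:
arm_command([
  [[0.6,-0.24,0.05,0,0,0],[1.4,-0.24,0.05,0,0,0],[2.0,-0.24,0.05,0,0,0],[2.25,-0.24,0.05,0,0,0],[2.35,-0.24,0.05,0,0,0],[2.4,-0.24,0.05,0,0,0],[2.5,-0.24,0.05,0,0,0],[2.6,-0.24,0.05,0,0,0],[2.65,-0.24,0.05,0,0,0],[2.65,-0.24,0.05,0,0,0]],
])

```text
time_s: 5.55
position: [0.4823, -0.1564, 0.133]
tool_rot: [[-0.0, 0.171, 0.985], [0.0, 0.985, -0.171], [-1.0, 0.0, -0.0]]
ft_force: [-0.3, 0.0, -1.2]
grip_width: 0.0262
```

Call:
arm_command([
  [[0.03,0,0,0,0,0],[0.06,0,0,0,0,0],[0.06,0,0,0,0,0]],
])

```text
time_s: 5.85
position: [0.4823, -0.1564, 0.1315]
tool_rot: [[-0.0, 0.171, 0.985], [0.0, 0.985, -0.171], [-1.0, 0.0, -0.0]]
ft_force: [-0.1, 0.8, -1.3]
grip_width: 0.0263
```

Call:
arm_command([
  [[0,0,0,0,0,0],[0,0,0,0,0,0],[0,0,0,0,0,0],[0,0,0,0,0,0],[0,0,0,0,0,0],[0,0,0,0,0,0]],
], jaw=0)

```text
time_s: 6.45
position: [0.4824, -0.1564, 0.1316]
tool_rot: [[0.0, 0.171, 0.985], [-0.0, 0.985, -0.171], [-1.0, -0.0, 0.0]]
ft_force: [0.7, 0.4, -0.7]
grip_width: 0.0855
```

Call:
arm_command([
  [[-0.4,0,0,0,0,0],[-1.2,0,0,0,0,0],[-2.2,0,0,0,0,0],[-3.2,0,0,0,0,0],[-3.8,0,0,0,0,0],[-4.0,0,0,0,0,0],[-4.0,0,0,0,0,0]],
])

```text
time_s: 7.15
position: [0.4824, -0.1564, 0.2322]
tool_rot: [[0.001, 0.171, 0.985], [-0.001, 0.985, -0.171], [-1.0, -0.0, 0.001]]
ft_force: [-0.2, 0.2, -0.2]
grip_width: 0.0856
```

Run:
```python
from h import *
np.set_printoptions(precision=4,suppress=True)
c=snap('wrist','w4');s=sensors.observe();print(s['position'],s['time_s'],s['ft_force'],rel([.4814,.3555,.23]),rel([.4814,.3555,.08]))
```

```text
[ 0.4822 -0.1563  0.2314] 7.2 [ 0.247 -0.248 -0.181] [ 0.0585 20.1642 -3.5383] [ 6.0585 20.1633 -3.5366]
```

View pics/w4.png

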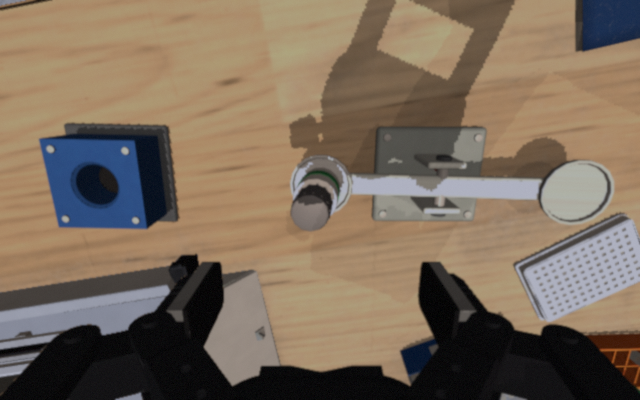

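The first cartridge stands in the right pan at (312,205), with that pan down. Next, the far white cartridge.

Call:
arm_command([
  [[0,0.8,-0.15,0,0,0],[0,2.6,-0.45,0,0,0],[0,4.5,-0.8,0,0,0],[0,6.4,-1.1,0,0,0],[0,8.3,-1.45,0,0,0],[0,10.2,-1.8,0,0,0],[0,12.1,-2.1,0,0,0],[0,14.0,-2.45,0,0,0],[0,15.9,-2.8,0,0,0],[0,17.8,-3.1,0,0,0]],
])

```text
time_s: 8.2
position: [0.4815, 0.2972, 0.2305]
tool_rot: [[-0.002, 0.171, 0.985], [-0.001, 0.985, -0.171], [-1.0, -0.001, -0.002]]
ft_force: [1.4, -0.8, -0.2]
grip_width: 0.0854
```

Call:
arm_command([
  [[0,1.6,-0.3,0,0,0],[0.3,2.3,-0.4,0,0,0],[1.5,2.36,-0.43,0,0,0],[2.8,2.36,-0.43,0,0,0],[2.8,2.36,-0.43,0,0,0],[2.8,2.36,-0.43,0,0,0]],
])

```text
time_s: 8.8
position: [0.482, 0.3547, 0.1615]
tool_rot: [[-0.001, 0.172, 0.985], [-0.001, 0.985, -0.172], [-1.0, -0.001, -0.001]]
ft_force: [0.4, 0.2, 1.1]
grip_width: 0.0853
```

Run:
```python
from h import *
np.set_printoptions(precision=4,suppress=True)
s=sensors.observe();print(s['position'],s['time_s'],s['qvel'],rel([.4814,.3553,.08]))
```

```text
[0.482  0.3547 0.1615] 8.8 [-0.0447 -1.8802 -2.1907  0.0439  0.1088  0.0361] [ 3.2612  0.0208 -0.0231]
```

Call:
arm_command([
  [[1.0,0.02,-0.02,0,0,0],[2.2,0.02,-0.02,0,0,0],[3.0,0.02,-0.02,0,0,0],[3.25,0.02,-0.02,0,0,0],[3.25,0.02,-0.02,0,0,0]],
])

```text
time_s: 9.3
position: [0.4819, 0.3557, 0.0811]
tool_rot: [[0.001, 0.172, 0.985], [0.0, 0.985, -0.172], [-1.0, 0.0, 0.001]]
ft_force: [-0.5, -0.5, 0.6]
grip_width: 0.0856
```

Call:
arm_command([
  [[0,0,0,0,0,0],[0,0,0,0,0,0],[0,0,0,0,0,0],[0,0,0,0,0,0],[0,0,0,0,0,0],[0,0,0,0,0,0]],
], jaw=1, newtons=50)

```text
time_s: 9.9
position: [0.4817, 0.356, 0.081]
tool_rot: [[0.001, 0.171, 0.985], [0.001, 0.985, -0.171], [-1.0, 0.001, 0.001]]
ft_force: [-0.8, 0.0, 5.6]
grip_width: 0.0265
```

Call:
arm_command([
  [[-0.8,0,0,0,0,0],[-2.0,0,0,0,0,0],[-3.4,0,0,0,0,0],[-4.4,0,0,0,0,0],[-4.8,0,0,0,0,0],[-4.8,0,0,0,0,0]],
])

```text
time_s: 10.5
position: [0.4815, 0.3559, 0.2008]
tool_rot: [[0.001, 0.171, 0.985], [0.001, 0.985, -0.171], [-1.0, 0.001, 0.001]]
ft_force: [-0.3, -0.3, -0.8]
grip_width: 0.0264
```

Run:
```python
from h import *
np.set_printoptions(precision=4,suppress=True)
s=sensors.observe();print(s['position'],s['time_s'],s['ft_force'],s['qvel'],rel([.5208,.0603,.20]))
```

```text
[0.4815 0.3559 0.2008] 10.5 [-0.2504 -0.3271 -0.7665] [-0.0241  1.9511  2.6918 -0.0814 -1.5282 -0.0724] [  0.0285 -11.3793   3.5747]
```

Call:
arm_command([
  [[0,-0.7,0.2,0,0,0],[0,-2.2,0.7,0,0,0],[0,-4.0,1.3,0,0,0],[0,-5.8,1.8,0,0,0],[0,-7.6,2.4,0,0,0],[0,-9.4,3.0,0,0,0],[0,-10.8,3.4,0,0,0],[0,-11.38,3.57,0,0,0],[0,-11.38,3.57,0,0,0],[0,-11.38,3.57,0,0,0]],
])

```text
time_s: 11.5
position: [0.52, 0.0606, 0.1995]
tool_rot: [[-0.002, 0.172, 0.985], [0.001, 0.985, -0.172], [-1.0, 0.0, -0.002]]
ft_force: [0.1, -0.6, -1.2]
grip_width: 0.0263
```

Run:
```python
from h import *
np.set_printoptions(precision=4,suppress=True)
c=snap('wrist','w5');s=sensors.observe();print(s['position'],s['time_s'],s['ft_force'],s['qvel'],rel([.5208,.0603,.144]))
cv2.imwrite('pics/v5.png',c['img'][:,:,::-1])
```

```text
[0.5201 0.0611 0.1997] 11.55 [ 0.279  -0.1998 -1.096 ] [ 0.7902 -0.1632 -0.4175 -0.0937  0.1103 -0.0803] [ 2.2297 -0.027   0.0377]
```

View pics/v5.png

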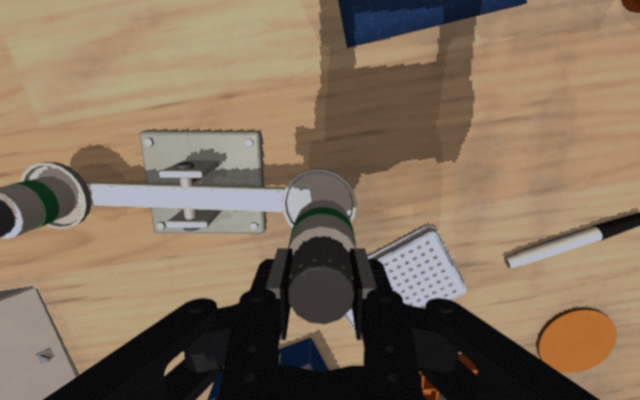

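The left pan rim is centred at (320,200) with the cartridge right above it, and the first cartridge still stands at (45,200). I'll lower slowly onto the raised pan.

Call:
arm_command([
  [[0.5,-0.03,0.04,0,0,0],[1.1,-0.03,0.04,0,0,0],[1.5,-0.03,0.04,0,0,0],[1.7,-0.03,0.04,0,0,0],[1.8,-0.03,0.04,0,0,0],[1.88,-0.03,0.04,0,0,0],[1.96,-0.03,0.04,0,0,0],[2.02,-0.03,0.04,0,0,0],[2.05,-0.03,0.04,0,0,0],[2.05,-0.03,0.04,0,0,0]],
])

```text
time_s: 12.55
position: [0.5215, 0.0593, 0.1492]
tool_rot: [[0.001, 0.171, 0.985], [0.0, 0.985, -0.171], [-1.0, 0.0, 0.001]]
ft_force: [0.6, 0.8, 0.4]
grip_width: 0.0267
```

Call:
arm_command([
  [[0,0,0,0,0,0],[0,0,0,0,0,0]],
])

```text
time_s: 12.75
position: [0.5215, 0.0593, 0.1492]
tool_rot: [[0.0, 0.171, 0.985], [-0.0, 0.985, -0.171], [-1.0, 0.0, 0.0]]
ft_force: [0.1, -0.0, 0.2]
grip_width: 0.0267
```

Call:
arm_command([
  [[0,0,0,0,0,0],[0,0,0,0,0,0],[0,0,0,0,0,0],[0,0,0,0,0,0],[0,0,0,0,0,0],[0,0,0,0,0,0]],
], jaw=0)

```text
time_s: 13.35
position: [0.5214, 0.0593, 0.1491]
tool_rot: [[-0.0, 0.171, 0.985], [-0.0, 0.985, -0.171], [-1.0, -0.0, -0.0]]
ft_force: [-0.2, 0.5, -0.1]
grip_width: 0.0855
```

Call:
arm_command([
  [[-0.4,0,0,0,0,0],[-1.2,0,0,0,0,0],[-2.2,0,0,0,0,0],[-3.2,0,0,0,0,0],[-3.8,0,0,0,0,0],[-4.0,0,0,0,0,0],[-4.0,-3.0,0.2,0,0,0],[-4.0,-4.5,0.1,0,0,0],[-4.0,-4.5,0,0,0,0],[-4.0,-4.5,0,0,0,0]],
])

```text
time_s: 14.35
position: [0.5016, -0.0529, 0.2488]
tool_rot: [[-0.001, 0.174, 0.985], [0.0, 0.985, -0.174], [-1.0, 0.0, -0.001]]
ft_force: [0.1, -0.2, -0.7]
grip_width: 0.0852
```

Call:
arm_command([
  [[0,0,0,0,0,0],[0,0,0,0,0,0],[0,0,0,0,0,0],[0,0,0,0,0,0],[0,0,0,0,0,0]],
])

```text
time_s: 14.85
position: [0.5022, -0.051, 0.249]
tool_rot: [[-0.0, 0.171, 0.985], [0.0, 0.985, -0.171], [-1.0, 0.0, -0.0]]
ft_force: [-0.4, -0.3, -0.2]
grip_width: 0.0852
```

Run:
```python
from h import *
np.set_printoptions(precision=4,suppress=True)
c=snap('wrist','w6');b=snap('top','t6');s=sensors.observe();print(s['position'],s['time_s'],s['ft_force'],s['qvel'])
for P in ([.4832,-.1555,.048],[.5208,.0603,.070]):print(proj(c,P))
cv2.imwrite('pics/v6.png',np.vstack([cv2.resize(c['img'][100:300,:],(800,250)),cv2.resize(b['img'][150:240,220:460],(800,300),interpolation=2)])[:,:,::-1])
```

```text
[ 0.5022 -0.0513  0.2491] 14.95 [-0.3618 -0.1746 -0.7123] [-0.2219  0.0321 -0.0044  0.0156  0.0389 -0.169 ]
[212.8332 178.4349]
[446.2912 184.1007]
```

View pics/v6.png

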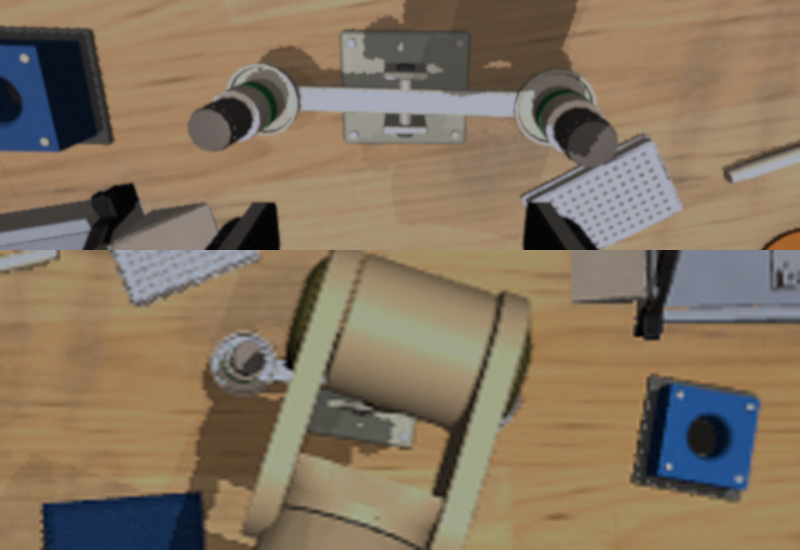

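Run:
```python
from h import *
np.set_printoptions(precision=4,suppress=True)
c=load('w6');u=np.array([.171,.985,0]);z=np.array([0,0,1.]);p=np.array([.502,-.0477,.05])
S=lambda x,y:(c,(x+.5)/1.25-.5,100+(y+.5)/1.25-.5)
for th in(-.1,.1):
    n=np.cos(th)*z+np.sin(th)*u; e=np.cos(th)*u-np.sin(th)*z
    for s,q in((-1,(208,131)),(1,(595,142))):
        rim=p+s*.11*e+.013*n; top=p+s*.11*e+.089*n
        print(th,s,'rim',proj(c,rim)*1.25-[0,125],'cap',proj(c,top)*1.25-[0,125],'top',top,'measured at that z',onz(*S(*q),top[2]))
print(sensors.observe()['position'])
```

```text
-0.1 -1 rim [262.7873  99.3266] cap [210.0637 128.6941] top [ 0.4818 -0.1643  0.1276] measured at that z [ 0.4829 -0.166   0.1276]
-0.1 1 rim [557.7272 106.3937] cap [593.2194 140.7056] top [0.5192 0.0514 0.1495] measured at that z [0.52   0.0522 0.1495]
0.1 -1 rim [256.76   106.4054] cap [225.0876 140.6944] top [ 0.4848 -0.1468  0.1495] measured at that z [ 0.4778 -0.1543  0.1495]
0.1 1 rim [550.9136  99.3114] cap [606.9467 128.6963] top [0.5222 0.0689 0.1276] measured at that z [0.5294 0.0615 0.1276]
[ 0.5022 -0.0513  0.2491]
```

The right pan is clearly the low one. The cap positions fit a tilt of -0.1 within 2 mm, against about 1 cm for the other hypothesis, and the hand weights (1.75 N vs 1.1 N) agree. The cartridge in the right pan is therefore full. I'll regrasp it with the tool tilted to match.

Call:
arm_command([
  [[0.1,-0.8,0,0,0,0.1],[0.4,-1.8,0,0,0,0.4],[0.8,-3.2,0,0,0,0.7],[1.1,-4.4,0.01,0,0,0.9],[1.28,-4.99,0.01,0,0,0.955],[1.28,-4.99,0.01,0,0,0.955],[1.28,-4.99,0.01,0,0,0.955]],
])

```text
time_s: 15.65
position: [0.481, -0.1743, 0.2171]
tool_rot: [[0.017, 0.171, 0.985], [0.099, 0.98, -0.172], [-0.995, 0.1, -0.0]]
ft_force: [-0.4, 0.1, 0.0]
grip_width: 0.0852
```

Run:
```python
from h import *
np.set_printoptions(precision=4,suppress=True)
s=sensors.observe();print(s['position'],s['time_s'],s['tool_rot'],s['qvel'],rel([.4827,-.1655,.1276]))
```

```text
[ 0.481  -0.1743  0.2171] 15.65 [[ 0.017   0.171   0.9851]
 [ 0.0985  0.9802 -0.1718]
 [-0.995   0.1    -0.0001]] [ 1.3453 -0.5331  0.111  -0.0413  0.0169  0.0691] [ 3.5993 -0.0018  0.0073]
```

Call:
arm_command([
  [[0.8,0,0,0,0,0],[1.9,0,0,0,0,0],[2.9,0,0,0,0,0],[3.4,0,0,0,0,0],[3.52,0,0,0,0,0],[3.52,0,0,0,0,0]],
])

```text
time_s: 16.25
position: [0.4828, -0.1651, 0.1299]
tool_rot: [[0.017, 0.169, 0.985], [0.098, 0.98, -0.17], [-0.995, 0.1, 0.0]]
ft_force: [-0.5, 0.6, 0.1]
grip_width: 0.0855
```

Call:
arm_command([
  [[0,0,0,0,0,0],[0,0,0,0,0,0],[0,0,0,0,0,0],[0,0,0,0,0,0],[0,0,0,0,0,0],[0,0,0,0,0,0]],
], jaw=1, newtons=50)

```text
time_s: 16.85
position: [0.4827, -0.1659, 0.13]
tool_rot: [[0.018, 0.171, 0.985], [0.098, 0.98, -0.171], [-0.995, 0.1, 0.001]]
ft_force: [-0.9, 1.2, 6.4]
grip_width: 0.026
```

Run:
```python
from h import *
np.set_printoptions(precision=2,suppress=True)
from scipy.spatial.transform import Rotation as Ro
s=sensors.observe();R=np.array(s['tool_rot']);p=np.array(s['position']);print(p.round(4))
u=np.array([.171,.985,0])
for f in np.linspace(.1,1,10):
    P=p+f*.008*u+[0,0,f*.027]
    print(R.T@(P-p)/.025,-.955*f)
```

```text
[ 0.48 -0.17  0.13]
[-0.1   0.04  0.  ] -0.0955
[-0.21  0.09  0.  ] -0.191
[-0.31  0.13  0.  ] -0.28650000000000003
[-0.42  0.17  0.  ] -0.382
[-0.52  0.21  0.  ] -0.4775
[-0.63  0.26  0.  ] -0.573
[-0.73  0.3   0.  ] -0.6685
[-0.83  0.34  0.  ] -0.764
[-0.94  0.38  0.  ] -0.8594999999999999
[-1.04  0.43  0.  ] -0.955
```

Call:
arm_command([
  [[-0.1,0.04,0,0,0,-0.1],[-0.2,0.09,0,0,0,-0.19],[-0.3,0.13,0,0,0,-0.29],[-0.42,0.17,0,0,0,-0.38],[-0.52,0.21,0,0,0,-0.48],[-0.63,0.26,0,0,0,-0.57],[-0.73,0.3,0,0,0,-0.67],[-0.83,0.34,0,0,0,-0.76],[-0.94,0.38,0,0,0,-0.86],[-1.04,0.43,0,0,0,-0.955]],
])

```text
time_s: 17.85
position: [0.4839, -0.1578, 0.1567]
tool_rot: [[-0.0, 0.171, 0.985], [-0.001, 0.985, -0.171], [-1.0, -0.001, -0.0]]
ft_force: [0.4, -0.5, -2.2]
grip_width: 0.0264
```

Call:
arm_command([
  [[-0.3,0,0,0,0,0],[-0.8,0,0,0,0,0],[-1.5,0,0,0,0,0],[-2.0,0,0,0,0,0],[-2.0,0,0,0,0,0],[-2.0,0,0,0,0,0]],
])

```text
time_s: 18.45
position: [0.4837, -0.1578, 0.2063]
tool_rot: [[-0.0, 0.171, 0.985], [-0.0, 0.985, -0.171], [-1.0, -0.0, -0.0]]
ft_force: [-0.7, 0.7, -2.2]
grip_width: 0.0263
```

Run:
```python
from h import *
np.set_printoptions(precision=4,suppress=True)
s=sensors.observe();print(s['position'],s['time_s'],s['tool_rot'],s['ft_force'],rel([.4460,-.3600,.2]))
```

```text
[ 0.4837 -0.1578  0.2063] 18.45 [[-0.      0.1714  0.9852]
 [-0.      0.9852 -0.1714]
 [-1.     -0.     -0.    ]] [-0.7116  0.6999 -2.2082] [ 0.2532 -8.2274 -0.101 ]
```

Call:
arm_command([
  [[0,-0.7,0,0,0,0],[0,-2.1,0,0,0,0],[0,-3.8,0,0,0,0],[0,-5.5,0,0,0,0],[0,-7.0,0,0,0,0],[0,-8.0,-0.1,0,0,0],[0,-8.23,-0.1,0,0,0],[0,-8.23,-0.1,0,0,0],[0,-8.23,-0.1,0,0,0],[0,-8.23,-0.1,0,0,0]],
])

```text
time_s: 19.45
position: [0.4465, -0.3589, 0.2064]
tool_rot: [[-0.0, 0.17, 0.985], [0.0, 0.985, -0.17], [-1.0, 0.0, -0.0]]
ft_force: [-0.1, 0.2, -1.6]
grip_width: 0.0261
```

Run:
```python
from h import *
np.set_printoptions(precision=4,suppress=True)
c=snap('wrist','w7');s=sensors.observe();print(s['position'],s['time_s'],s['qvel'],s['ft_force'])
print(proj(c,[.4460,-.36,.05]))
cv2.imwrite('pics/v7.png',cv2.resize(c['img'][100:340,200:520],None,fx=2.4,fy=2.4,interpolation=2)[:,:,::-1])
```

```text
[ 0.4465 -0.359   0.2065] 19.5 [-0.1755  0.0075 -0.3221 -0.062   0.0131 -0.0499] [ 0.373   0.5873 -2.0224]
[320.7156 191.1575]
```

View pics/v7.png

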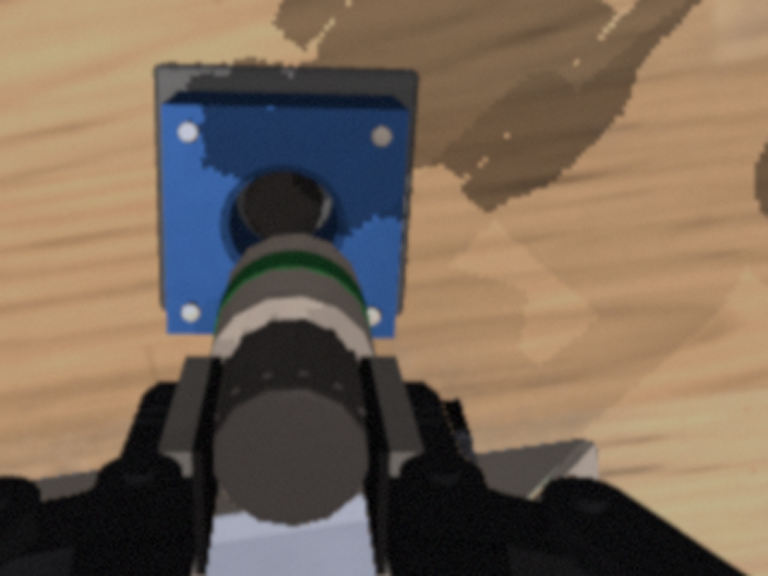

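Well view: corner dots at (187,131),(381,136),(373,316),(190,312). The mouth ring spans x 221 to 343, so its centre is about (282,222). The cap top centre is about (292,455).

Run:
```python
from h import *
np.set_printoptions(precision=4,suppress=True)
c=load('w7');W=lambda x,y:(c,200+(x+.5)/2.4-.5,100+(y+.5)/2.4-.5)
P=[onz(*W(*q),.05) for q in[(187,131),(381,136),(373,316),(190,312)]]
print(np.array(P),np.mean(P,0)); print('mouth',onz(*W(282,222),.05))
print('mouth edges L,R',onz(*W(221,218),.05),onz(*W(343,218),.05))
print('cap',onz(*W(292,455),.2045),'body L,R near base', onz(*W(220,300),.155),onz(*W(368,305),.155))
R=np.array(sensors.observe()['tool_rot']);print((np.array(P)-sensors.observe()['position'])@R)
```

```text
[[ 0.4092 -0.3894  0.05  ]
 [ 0.4222 -0.3245  0.05  ]
 [ 0.4872 -0.3365  0.05  ]
 [ 0.4742 -0.4021  0.05  ]] [ 0.4482 -0.3631  0.05  ]
mouth [ 0.4464 -0.3631  0.05  ]
mouth edges L,R [ 0.4413 -0.384   0.05  ] [ 0.4486 -0.3417  0.05  ]
cap [ 0.4448 -0.3595  0.2045] body L,R near base [ 0.4333 -0.3738  0.155 ] [ 0.4402 -0.3413  0.155 ]
[[ 0.1565 -0.0363 -0.0316]
 [ 0.1565  0.0298 -0.0299]
 [ 0.1565  0.0291  0.0363]
 [ 0.1565 -0.0378  0.0347]]
```

Call:
arm_command([
  [[0.6,-0.1,0.04,0,0,0],[1.4,-0.1,0.04,0,0,0],[2.2,-0.1,0.04,0,0,0],[2.7,-0.1,0.04,0,0,0],[2.8,-0.1,0.04,0,0,0],[2.88,-0.1,0.04,0,0,0],[2.96,-0.1,0.04,0,0,0],[3.04,-0.1,0.04,0,0,0],[3.08,-0.1,0.04,0,0,0],[3.08,-0.1,0.04,0,0,0]],
])

```text
time_s: 20.5
position: [0.4467, -0.3628, 0.1296]
tool_rot: [[0.0, 0.171, 0.985], [-0.0, 0.985, -0.171], [-1.0, -0.0, 0.0]]
ft_force: [-0.3, 0.0, -1.0]
grip_width: 0.0266
```

Call:
arm_command([
  [[0.04,0,0,0,0,0],[0.08,0,0,0,0,0],[0.12,0,0,0,0,0],[0.16,0,0,0,0,0],[0.16,0,0,0,0,0]],
])

```text
time_s: 21.0
position: [0.4467, -0.3628, 0.1253]
tool_rot: [[-0.0, 0.171, 0.985], [0.0, 0.985, -0.171], [-1.0, 0.0, -0.0]]
ft_force: [0.1, 0.0, -2.1]
grip_width: 0.0267
```

Call:
arm_command([
  [[0.07,0,0,0,0,0],[0.14,0,0,0,0,0],[0.21,0,0,0,0,0],[0.28,0,0,0,0,0],[0.32,0,0,0,0,0],[0.32,0,0,0,0,0]],
])

```text
time_s: 21.6
position: [0.4467, -0.3627, 0.1173]
tool_rot: [[-0.0, 0.171, 0.985], [0.0, 0.985, -0.171], [-1.0, 0.0, -0.0]]
ft_force: [0.3, -0.8, -1.8]
grip_width: 0.026
```

Call:
arm_command([
  [[0.04,0,0,0,0,0],[0.08,0,0,0,0,0],[0.08,0,0,0,0,0]],
])

```text
time_s: 21.9
position: [0.4467, -0.3627, 0.1154]
tool_rot: [[-0.0, 0.171, 0.985], [0.0, 0.985, -0.171], [-1.0, 0.0, -0.0]]
ft_force: [1.1, 0.2, -1.7]
grip_width: 0.0263
```

Call:
arm_command([
  [[0.04,0,0,0,0,0],[0.08,0,0,0,0,0],[0.08,0,0,0,0,0]],
])

```text
time_s: 22.2
position: [0.4467, -0.3627, 0.1133]
tool_rot: [[-0.0, 0.171, 0.985], [0.0, 0.985, -0.171], [-1.0, 0.0, -0.0]]
ft_force: [1.0, -0.6, -2.7]
grip_width: 0.0263
```

Call:
arm_command([
  [[0.04,0,0,0,0,0],[0.08,0,0,0,0,0],[0.08,0,0,0,0,0]],
], newtons=70)

```text
time_s: 22.5
position: [0.4467, -0.3627, 0.1113]
tool_rot: [[-0.0, 0.171, 0.985], [0.0, 0.985, -0.171], [-1.0, 0.0, -0.0]]
ft_force: [0.8, -0.5, -2.8]
grip_width: 0.0258
```

Call:
arm_command([
  [[0.04,0,0,0,0,0],[0.08,0,0,0,0,0],[0.08,0,0,0,0,0]],
])

```text
time_s: 22.8
position: [0.4467, -0.3627, 0.1093]
tool_rot: [[-0.0, 0.171, 0.985], [0.0, 0.985, -0.171], [-1.0, 0.0, -0.0]]
ft_force: [0.1, 0.0, -2.2]
grip_width: 0.0256
```

Call:
arm_command([
  [[0.04,0,0,0,0,0],[0.08,0,0,0,0,0],[0.08,0,0,0,0,0]],
])

```text
time_s: 23.1
position: [0.4467, -0.3627, 0.1073]
tool_rot: [[-0.0, 0.171, 0.985], [0.0, 0.985, -0.171], [-1.0, 0.0, -0.0]]
ft_force: [-0.1, -0.5, -2.0]
grip_width: 0.0255
```

Call:
arm_command([
  [[0.04,0,0,0,0,0],[0.08,0,0,0,0,0],[0.08,0,0,0,0,0]],
])

```text
time_s: 23.4
position: [0.4467, -0.3627, 0.1053]
tool_rot: [[-0.0, 0.171, 0.985], [0.0, 0.985, -0.171], [-1.0, 0.0, -0.0]]
ft_force: [0.4, 0.1, -1.3]
grip_width: 0.0259
```

Call:
arm_command([
  [[0.04,0,0,0,0,0],[0.08,0,0,0,0,0],[0.08,0,0,0,0,0]],
])

```text
time_s: 23.7
position: [0.4467, -0.3627, 0.1033]
tool_rot: [[-0.0, 0.171, 0.985], [0.0, 0.985, -0.171], [-1.0, 0.0, -0.0]]
ft_force: [0.8, -0.6, -2.3]
grip_width: 0.0257
```

Call:
arm_command([
  [[0.04,0,0,0,0,0],[0.08,0,0,0,0,0],[0.08,0,0,0,0,0]],
])

```text
time_s: 24.0
position: [0.4468, -0.3628, 0.1019]
tool_rot: [[0.0, 0.171, 0.985], [-0.0, 0.985, -0.171], [-1.0, -0.0, 0.001]]
ft_force: [0.6, 0.8, 6.0]
grip_width: 0.0256
```

Call:
arm_command([
  [[0.03,0,0,0,0,0],[0.06,0,0,0,0,0],[0.06,0,0,0,0,0],[0.06,0,0,0,0,0]],
])

```text
time_s: 24.4
position: [0.447, -0.3628, 0.101]
tool_rot: [[0.001, 0.171, 0.985], [-0.001, 0.985, -0.171], [-1.0, -0.001, 0.001]]
ft_force: [-0.3, 2.2, 9.0]
grip_width: 0.0258
```

Call:
arm_command([
  [[0.03,0,0,0,0,0],[0.05,0,0,0,0,0],[0.05,0,0,0,0,0],[0.05,0,0,0,0,0]],
])

```text
time_s: 24.8
position: [0.4471, -0.3628, 0.1002]
tool_rot: [[0.001, 0.171, 0.985], [-0.001, 0.985, -0.171], [-1.0, -0.001, 0.002]]
ft_force: [-1.0, 3.8, 13.4]
grip_width: 0.0258
```

Call:
arm_command([
  [[0,0,0,0,0,0],[0,0,0,0,0,0],[0,0,0,0,0,0],[0,0,0,0,0,0],[0,0,0,0,0,0],[0,0,0,0,0,0],[0,0,0,0,0,0],[0,0,0,0,0,0]],
])

```text
time_s: 25.6
position: [0.4471, -0.3628, 0.1002]
tool_rot: [[0.001, 0.171, 0.985], [-0.001, 0.985, -0.171], [-1.0, -0.001, 0.002]]
ft_force: [-1.0, 3.8, 13.7]
grip_width: 0.0259
```

Call:
arm_command([
  [[-0.05,0,0,0,0,0],[-0.1,0,0,0,0,0],[-0.14,0,0,0,0,0],[-0.14,0,0,0,0,0]],
])

```text
time_s: 26.0
position: [0.4468, -0.3628, 0.1024]
tool_rot: [[0.0, 0.171, 0.985], [-0.0, 0.985, -0.171], [-1.0, -0.0, 0.0]]
ft_force: [1.4, 0.8, 2.3]
grip_width: 0.0254
```

Call:
arm_command([
  [[0,0,0,0,0,0],[0,0,0,0,0,0],[0,0,0,0,0,0],[0,0,0,0,0,0],[0,0,0,0,0,0],[0,0,0,0,0,0]],
], jaw=0)

```text
time_s: 26.6
position: [0.4467, -0.3627, 0.1022]
tool_rot: [[-0.0, 0.171, 0.985], [0.0, 0.985, -0.171], [-1.0, 0.0, -0.0]]
ft_force: [-0.1, 0.3, 1.0]
grip_width: 0.0856
```

Call:
arm_command([
  [[-0.5,0,0,0,0,0],[-1.5,0,0,0,0,0],[-3.0,0,0,0,0,0],[-4.5,0,0,0,0,0],[-5.5,0,0,0,0,0],[-5.5,1.5,0,0,0,0],[-5.5,3.0,0,0,0,0],[-5.5,4.0,0,0,0,0],[-5.5,4.0,0,0,0,0],[-5.5,4.0,0,0,0,0]],
])

```text
time_s: 27.6
position: [0.464, -0.2642, 0.2406]
tool_rot: [[0.001, 0.171, 0.985], [-0.001, 0.985, -0.171], [-1.0, -0.001, 0.001]]
ft_force: [-0.7, -0.1, -0.0]
grip_width: 0.0853
```

Run:
```python
from h import *
np.set_printoptions(precision=4,suppress=True)
c=snap('wrist','w8');b=snap('scene','s8');s=sensors.observe();print(s['position'],s['time_s'],s['ft_force'])
cv2.imwrite('pics/v8.png',np.vstack([cv2.resize(c['img'][60:260],(800,250)),cv2.resize(b['img'][150:330,200:440],(467,350),interpolation=2) if 0 else np.hstack([cv2.resize(b['img'][150:330,200:440],(467,350),interpolation=2),np.zeros((350,333,3),np.uint8)])])[:,:,::-1])
```

```text
[ 0.4638 -0.265   0.2401] 27.7 [ 0.6495 -0.532   0.6824]
```

View pics/v8.png

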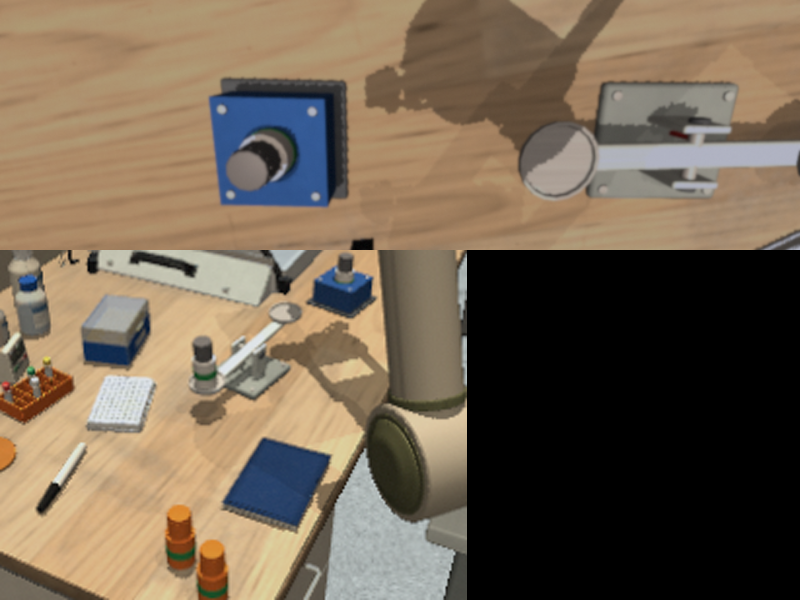

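The full cartridge stands in the well at (255,160). The spent one stands in the lowered left pan (scene crop (205,365)), and the plate, marker and oranges are untouched.

```bash
python3 -c "
from rig import workorder;print(workorder.close_job())"
```

```text
the job is handed in; nothing more can be done
None
```

The full cartridge is in the blue dock and pressed. The other stands upright in the left pan, and the job was handed in at about 28 s.

- **Weighing:** I put the nearer white cartridge in the right pan and the farther one in the left, and let go of both. The right side was down: cap positions fit that tilt within 2 mm, against about 1 cm for the opposite tilt. The weights felt in the hand agreed, at about 1.8 N right and 1.0 N left.
- **Caveat on the weighing:** I set the second cartridge on the already raised left pan, so the beam stayed at the right-down stop. It did not swing visibly after I let go.
- **Dock and press:** I lifted the full cartridge off slowly so the beam tipped gently, then lowered it into the well. The seat was about 30 mm below the mouth. I held about 15 N for 0.8 s, by the wrist reading of 13.4 to 13.7 N plus the cartridge's weight. I then eased up, let go and moved clear.
- **Last checks:** The final pictures show both cartridges standing and nothing else visibly moved. The wrist force was back near zero.
- **Disagreements:** The wrist and top cameras differed by 4 to 6 mm in y on the pans and 2 to 4 mm on the well. I used in-between values and both fits went in cleanly. During the press there was up to 3.8 N of side force. I judged seat travel only by force and tool height, about 3 mm.

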